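# Restock a fittings caddy with ball knobs and mounting straps

## Robot

A 6-joint arm with a two-finger parallel gripper is mounted at the origin on the work surface. World frame = base frame: x ahead of the robot, y to its left, z up, the work surface at z = 0. Lengths are in m, angles in rad, forces in N, time in s.
With the tool pointing down it reaches from about 0.275 to 0.825 m from the base axis. Payload 4.9 kg.
Tool frame: the origin (TCP) lies midway between the tips of the shut fingers; the grasp point (between the pads) lies 19 mm behind it (grip_point_offset is the distance from the TCP to the grasp point, in m); z points along the fingers, y is the line along which they close (so a half turn about z gives the same grasp; the last joint's range is limited). The gripper opens to 85 mm and grips with 20 to 120 N. Pads are 22 mm wide; open, the fingers measure 114 mm over their backs; the gripper's body (76 mm by 85 mm) begins 54 mm behind the grasp point. The pads swing forward as they close: fully open they stand 13 mm farther back than shut.
Start: joints at [-1.443, 0.326, -0.193, 1.052, 0, 1.437], TCP at [0.142, -0.531, 0.231] pointing down, gripper open.
Joint ranges: [-2.65, 2.65], [-0.97, 1.79], [-1.3, 1.35], [-1.93, 2.1], [-1.47, 1.37], [-3.14, 3.14]. Speed limits (rad/s): [2.57, 2.57, 3.14, 3.14, 3.14, 3.14].

## Interface

Orientations are given as a rotation vector (axis times angle).
In Python, from cell import * gives the robot as it stands. Calls block until the motion is done:
- movep(position, orientation): joint-space move of the TCP to a pose.
- move_l(position, velocity=0.15, rot=None, until_force=None): straight line of the TCP; rot=None keeps the orientation; velocity is the mean speed in m/s. With until_force (N) it stops when the force on the tool has changed by that much, and returns True; else False.
- set_joints(angles): joint-space move.
- let_go() and grab(newtons=None): open the fingers fully, or close them until they stop; newtons is the grip in N (None keeps the last).
- sleep(seconds).
- ik(position, orientation): joint angles nearest the present ones, or None.
- get_state(): the state.
- grab_frame(name): name is "scene" or "top" or "wrist"; returns a dict with "img" (400x640x3 uint8, red, green, blue), "fx", "fy", "cx", "cy" (pixels), "k1" (the pictures are not rectified: a ray, as slopes to the right and down, at radius r is drawn at 1 + k1 r^2 times it, then the intrinsics apply), "cam_to_world" (4x4, takes a point from camera to world coordinates); the wrist camera has in their place "T_tool_cam" (4x4, takes a point from camera to tool coordinates, whose origin is the TCP and whose axes are the flange's). Camera axes: x right, y down, z forward; pixel columns grow to the right and rows downward; lengths in m; the calibration is good to about 2 mm. A picture is of the moment at which its call begins: read the wrist's pose just before it. There is no depth.
A pose or a line that the arm cannot do raises MotionError and nothing moves.
- sign_off(): hands the job in; it is judged then, once.
Trained networks look in the newest picture that a camera, given by its name, has taken for a name from the list of things; names that differ only in an ending like _2 or _b are one class to them, and where a whole thing is asked for, a point or a joint stands for the part that bears it (a point fixed in the world has none). Each returns a list of dicts, best first, with "score" (0 to 1); they miss things now and then, are a little off and sometimes report something else, mostly with a low value. They report only what shows in the picture. A call takes as long as a camera call. They do not tell look-alikes from the thing itself.
- spot_in(camera, name): "centre" ([column, row] in pixels, amid what is visible of it).
- silhouettes(camera, name): "mask" (400x640 bool, what is visible of it) and "centre" ([column, row] in pixels, amid what is visible of it).
- tip_of(camera, name): "centre" ([column, row] in pixels: a listed point, or the origin of a listed thing).
The state is a dict: "clock": time; "q": joint angles; "joint_velocities": joint speeds; "tau": joint torques, N m; "position": TCP position; "eef_rot": TCP orientation; "contact_force": force on the tool from outside, world axes, zero at the start; "wrist_torque": the same for the moment, N m; "finger_gap": opening from 0.0 (shut) to 1.0 (fully open); "grasp_force": force on a finger pad.
Only numpy, scipy, OpenCV 4.12 (cv2) and the standard library are available. Lean on these libraries where they do the work, as an engineer would, in place of code of your own. Each camera call takes 0.05 s, during which the arm holds its last target. There are 200 camera calls.

## Task

Restock the fittings caddy: take the cover plate off its deep well, use the scoop to move all the ball knobs from the bulk bin into the well (leave knobs that are in the bin to the scoop, no fingers; one that strays elsewhere may be picked up by hand), then lay the cover back on the well and press it down so that it sits level in its rebate. Also lay each steel mounting strap flat in a shallow pocket of its own, and finish with the scoop standing back in the empty bin. Leave the other things on the bench where they are.

Things in the scene. Friction and masses are not known exactly. Their poses are not given: they have to be found in the camera images.
- bin: Open grey steel bin, fixed: 302 (x) x 132 (y) mm, side and rear walls 4 mm thick, 60 mm high; flat floor, its top 4 mm above the bench, 124 mm wide, from x = -97 to +141 mm; from x = -97 the front slopes up at 45 degrees to 60 mm height. Origin: on the bench, midway in width, 145 mm from the rear; front (-x) roughly towards the robot. At first the knobs lie in front of the scoop.
- scoop: Flat aluminium scoop, 0.22 kg. Pan 110 (x) x 104 (y) mm, floor 1.6 mm thick, open at the front: bare lip at x = -55 mm. Side walls 38 mm high (20 mm over the front 30 mm), rear wall 44 mm. A rubber handle bar 20 mm wide, 22 mm high runs above the pan along x from -40 to +60 mm, held at its rear end. Origin: centre of the pan's underside, z up.
- scoop_grip (a point): Place to grip the scoop: on the centre line of its handle bar, 93 mm straight above the scoop's origin; axes as the scoop's; the fingers close along y on 20 mm.
- knob1: Black smooth ball knob, 32 mm ball with a 17 mm flat, 29 mm high, 30 g. It slides and rolls easily. Origin: centre of the flat; the ball's centre is 13.5 mm above it along z. Four to seven of the seven are present in a run; None if absent.
- knob2: Black smooth ball knob, 32 mm ball with a 17 mm flat, 29 mm high, 30 g. It slides and rolls easily. Origin: centre of the flat; the ball's centre is 13.5 mm above it along z. Four to seven of the seven are present in a run; None if absent.
- knob3: Black smooth ball knob, 32 mm ball with a 17 mm flat, 29 mm high, 30 g. It slides and rolls easily. Origin: centre of the flat; the ball's centre is 13.5 mm above it along z. Four to seven of the seven are present in a run; None if absent.
- knob4: Black smooth ball knob, 32 mm ball with a 17 mm flat, 29 mm high, 30 g. It slides and rolls easily. Origin: centre of the flat; the ball's centre is 13.5 mm above it along z. Four to seven of the seven are present in a run; None if absent.
- knob5: Black smooth ball knob, 32 mm ball with a 17 mm flat, 29 mm high, 30 g. It slides and rolls easily. Origin: centre of the flat; the ball's centre is 13.5 mm above it along z. Four to seven of the seven are present in a run; None if absent.
- knob6: Black smooth ball knob, 32 mm ball with a 17 mm flat, 29 mm high, 30 g. It slides and rolls easily. Origin: centre of the flat; the ball's centre is 13.5 mm above it along z. Four to seven of the seven are present in a run; None if absent.
- knob7: Black smooth ball knob, 32 mm ball with a 17 mm flat, 29 mm high, 30 g. It slides and rolls easily. Origin: centre of the flat; the ball's centre is 13.5 mm above it along z. Four to seven of the seven are present in a run; None if absent.
- caddy: Grey plastic kit caddy fixed to the bench, 144 (x) x 340 (y) mm, base 5 mm thick. Its -y half has three shallow open pockets side by side, its +y end one deep square well. Origin: centre of the underside, z up.
- pocket1 (a point): Centre of the floor of a shallow pocket of the caddy, 5 mm above the bench; pocket about 112 long (x) x 40 wide (y) x 9 mm deep; pockets lie 58 mm apart. The ribs between the pockets, 18 mm wide, are cut away over the middle 52 mm of their length down to the pocket floor, so that fingers can reach down beside a strap. Axes as the caddy's.
- pocket2 (a point): Centre of the floor of a shallow pocket of the caddy, 5 mm above the bench; pocket about 112 long (x) x 40 wide (y) x 9 mm deep; pockets lie 58 mm apart. The ribs between the pockets, 18 mm wide, are cut away over the middle 52 mm of their length down to the pocket floor, so that fingers can reach down beside a strap. Axes as the caddy's.
- pocket3 (a point): Centre of the floor of a shallow pocket of the caddy, 5 mm above the bench; pocket about 112 long (x) x 40 wide (y) x 9 mm deep; pockets lie 58 mm apart. The ribs between the pockets, 18 mm wide, are cut away over the middle 52 mm of their length down to the pocket floor, so that fingers can reach down beside a strap. Axes as the caddy's.
- well (a point): Centre of the floor of the caddy's deep well, 5 mm above the bench. Well 120 x 120 mm inside, walls 12 mm thick; 57 mm from this floor up to the ledge that carries the cover, 63 mm up to the rim. Axes as the caddy's.
- well_seat (a point): Centre of the well's mouth at the height of the ledge (62 mm above the bench) on which the cover's underside rests; the rebate for the cover is 132 x 132 mm and 6 mm deep, so the rim is 68 mm above the bench. Axes as the caddy's.
- cover: Loose square aluminium cover plate, at first in its rebate on the well, 127 x 127 x 6 mm, 0.16 kg, with a solid black grip bar on top: 18 wide (x), 70 long (y), 24 mm high, from 6 to 30 mm above the underside. Origin: centre of the underside, z up. Any quarter turn fits. The bench between robot and well (x 0.45, y -0.01 m) is clear for setting it down.
- strap1: Flat steel mounting strap, 100 (x) x 28 (y) x 8 mm (z), 0.17 kg, two bolt holes and a slot; lies flat on the bench near the robot. Origin: centre of the underside. Either end may go first. Two or three of the three are present; None if absent.
- strap2: Flat steel mounting strap, 100 (x) x 28 (y) x 8 mm (z), 0.17 kg, two bolt holes and a slot; lies flat on the bench near the robot. Origin: centre of the underside. Either end may go first. Two or three of the three are present; None if absent.
- strap3: Flat steel mounting strap, 100 (x) x 28 (y) x 8 mm (z), 0.17 kg, two bolt holes and a slot; lies flat on the bench near the robot. Origin: centre of the underside. Either end may go first. Two or three of the three are present; None if absent.
- grease_tin: Bystander: screw-top grease tin 70 mm wide, 80 mm tall. Origin at its foot.
- screwdriver: Bystander: screwdriver 210 mm long lying on the bench; origin at its middle.
- wrench: Bystander: wrench 180 mm long lying on the bench; origin at its middle.
- tape_roll: Bystander: white roll of tape 70 mm across, 24 mm high, lying flat; origin at the centre of its underside.
Not all that is in view belongs to the job. What is shaped like the strap1 but turquoise is not meant. What is shaped like the scoop but pink is not meant.

How it is judged:
On the way, in this order (a step that is already met when the one before it is completed fails the run):
1. every knob lies in the caddy's well (x of knob1 in the frame of well between -0.064 and 0.064 m and y of knob1 in the frame of well between -0.064 and 0.064 m and z of knob1 in the frame of well between -0.004 and 0.056 m and x of knob2 in the frame of well between -0.064 and 0.064 m and y of knob2 in the frame of well between -0.064 and 0.064 m and z of knob2 in the frame of well between -0.004 and 0.056 m and x of knob3 in the frame of well between -0.064 and 0.064 m and y of knob3 in the frame of well between -0.064 and 0.064 m and z of knob3 in the frame of well between -0.004 and 0.056 m and x of knob4 in the frame of well between -0.064 and 0.064 m and y of knob4 in the frame of well between -0.064 and 0.064 m and z of knob4 in the frame of well between -0.004 and 0.056 m and x of knob5 in the frame of well between -0.064 and 0.064 m and y of knob5 in the frame of well between -0.064 and 0.064 m and z of knob5 in the frame of well between -0.004 and 0.056 m and x of knob6 in the frame of well between -0.064 and 0.064 m and y of knob6 in the frame of well between -0.064 and 0.064 m and z of knob6 in the frame of well between -0.004 and 0.056 m and x of knob7 in the frame of well between -0.064 and 0.064 m and y of knob7 in the frame of well between -0.064 and 0.064 m and z of knob7 in the frame of well between -0.004 and 0.056 m), for 0.2 s.
2. with all knobs in the well, the cover lies level in its rebate and is pressed onto the ledge with more than 4 N (all of step 1 and horizontal distance between cover and well_seat below 0.007 m and z of cover in the frame of well_seat between -0.003 and 0.0025 m and angle between cover's own z axis and vertical below 0.035 rad and contact force between cover and caddy above 4 N), for 0.1 s.
At the end, for the whole second after the job is handed in: Knobs in the well; cover within 7 mm of its rebate's centre, 2.5 mm of ledge height, level to 2 degrees; each strap flat (3 degrees) in its own pocket, within 14 mm lengthwise and 10 mm crosswise of its centre; scoop upright on the bin floor; all at rest, released (all of step 1 and horizontal distance between cover and well_seat below 0.007 m and z of cover in the frame of well_seat between -0.003 and 0.0025 m and angle between cover's own z axis and vertical below 0.035 rad and ((x of strap1 in the frame of pocket1 between -0.014 and 0.014 m and y of strap1 in the frame of pocket1 between -0.01 and 0.01 m and z of strap1 in the frame of pocket1 between -0.003 and 0.003 m and angle between strap1's own z axis and vertical below 0.05 rad and angle between the x axis of strap1 and the x axis of pocket1, either way round below 0.2 rad) or (x of strap1 in the frame of pocket2 between -0.014 and 0.014 m and y of strap1 in the frame of pocket2 between -0.01 and 0.01 m and z of strap1 in the frame of pocket2 between -0.003 and 0.003 m and angle between strap1's own z axis and vertical below 0.05 rad and angle between the x axis of strap1 and the x axis of pocket2, either way round below 0.2 rad) or (x of strap1 in the frame of pocket3 between -0.014 and 0.014 m and y of strap1 in the frame of pocket3 between -0.01 and 0.01 m and z of strap1 in the frame of pocket3 between -0.003 and 0.003 m and angle between strap1's own z axis and vertical below 0.05 rad and angle between the x axis of strap1 and the x axis of pocket3, either way round below 0.2 rad)) and ((x of strap2 in the frame of pocket1 between -0.014 and 0.014 m and y of strap2 in the frame of pocket1 between -0.01 and 0.01 m and z of strap2 in the frame of pocket1 between -0.003 and 0.003 m and angle between strap2's own z axis and vertical below 0.05 rad and angle between the x axis of strap2 and the x axis of pocket1, either way round below 0.2 rad) or (x of strap2 in the frame of pocket2 between -0.014 and 0.014 m and y of strap2 in the frame of pocket2 between -0.01 and 0.01 m and z of strap2 in the frame of pocket2 between -0.003 and 0.003 m and angle between strap2's own z axis and vertical below 0.05 rad and angle between the x axis of strap2 and the x axis of pocket2, either way round below 0.2 rad) or (x of strap2 in the frame of pocket3 between -0.014 and 0.014 m and y of strap2 in the frame of pocket3 between -0.01 and 0.01 m and z of strap2 in the frame of pocket3 between -0.003 and 0.003 m and angle between strap2's own z axis and vertical below 0.05 rad and angle between the x axis of strap2 and the x axis of pocket3, either way round below 0.2 rad)) and ((x of strap3 in the frame of pocket1 between -0.014 and 0.014 m and y of strap3 in the frame of pocket1 between -0.01 and 0.01 m and z of strap3 in the frame of pocket1 between -0.003 and 0.003 m and angle between strap3's own z axis and vertical below 0.05 rad and angle between the x axis of strap3 and the x axis of pocket1, either way round below 0.2 rad) or (x of strap3 in the frame of pocket2 between -0.014 and 0.014 m and y of strap3 in the frame of pocket2 between -0.01 and 0.01 m and z of strap3 in the frame of pocket2 between -0.003 and 0.003 m and angle between strap3's own z axis and vertical below 0.05 rad and angle between the x axis of strap3 and the x axis of pocket2, either way round below 0.2 rad) or (x of strap3 in the frame of pocket3 between -0.014 and 0.014 m and y of strap3 in the frame of pocket3 between -0.01 and 0.01 m and z of strap3 in the frame of pocket3 between -0.003 and 0.003 m and angle between strap3's own z axis and vertical below 0.05 rad and angle between the x axis of strap3 and the x axis of pocket3, either way round below 0.2 rad)) and x of scoop in the frame of bin between -0.09 and 0.09 m and y of scoop in the frame of bin between -0.03 and 0.03 m and z of scoop in the frame of bin between -0.002 and 0.009 m and angle between scoop's own z axis and vertical below 0.06 rad and linear speed of each of knob1, knob2, knob3, knob4, knob5, knob6, knob7, strap1, strap2, strap3, cover, scoop below 0.02 m/s); the robot touches nothing.
It fails at once if a knob is taken or pushed with the fingers while it is in the bulk bin ((contact force between the fingers and knob1 above 2 N and x of knob1 in the frame of bin between -0.152 and 0.152 m and y of knob1 in the frame of bin between -0.062 and 0.062 m and z of knob1 in the frame of bin between 0 and 0.09 m) or (contact force between the fingers and knob2 above 2 N and x of knob2 in the frame of bin between -0.152 and 0.152 m and y of knob2 in the frame of bin between -0.062 and 0.062 m and z of knob2 in the frame of bin between 0 and 0.09 m) or (contact force between the fingers and knob3 above 2 N and x of knob3 in the frame of bin between -0.152 and 0.152 m and y of knob3 in the frame of bin between -0.062 and 0.062 m and z of knob3 in the frame of bin between 0 and 0.09 m) or (contact force between the fingers and knob4 above 2 N and x of knob4 in the frame of bin between -0.152 and 0.152 m and y of knob4 in the frame of bin between -0.062 and 0.062 m and z of knob4 in the frame of bin between 0 and 0.09 m) or (contact force between the fingers and knob5 above 2 N and x of knob5 in the frame of bin between -0.152 and 0.152 m and y of knob5 in the frame of bin between -0.062 and 0.062 m and z of knob5 in the frame of bin between 0 and 0.09 m) or (contact force between the fingers and knob6 above 2 N and x of knob6 in the frame of bin between -0.152 and 0.152 m and y of knob6 in the frame of bin between -0.062 and 0.062 m and z of knob6 in the frame of bin between 0 and 0.09 m) or (contact force between the fingers and knob7 above 2 N and x of knob7 in the frame of bin between -0.152 and 0.152 m and y of knob7 in the frame of bin between -0.062 and 0.062 m and z of knob7 in the frame of bin between 0 and 0.09 m)).
It fails at once if a bystander is knocked away by more than 6 cm (distance of any of grease_tin, screwdriver, wrench, tape_roll from where it was at the start of the episode above 0.06 m).
Of knob1, knob2, knob3, knob4, knob5, knob6, knob7 only 4 to 7 are there at a start; the rules pass over those that are not, and their reading is None.
Of strap1, strap2, strap3 only 2 to 3 are there at a start; the rules pass over those that are not, and their reading is None.
At some moment in a run one of strap1, strap2, strap3, cover may be knocked a few centimetres aside while the robot is not near it.
It also fails if it takes over 208 s, if anything falls off the work surface, if the arm or the gripper's body presses on something with over 40 N, if the wrist force passes 120 N, or if a joint passes its speed limit or range.

## Working session

There is one attempt and no reset: what is moved stays moved. The work goes in short steps, each a Python script; the robot and the scene stay as the last script left them, time stands still between calls to the robot, and variables do not carry over. Pictures are saved under pics/ and viewed, at most 14 in all, crops included, and the job is handed in when it is done.

```bash
ls; mkdir -p pics; cat > h.py <<'E'
from cell import *
import numpy as np, cv2
from scipy.spatial.transform import Rotation as R
def ray(f,px,T=None):
    T=np.array(f["cam_to_world"]) if T is None else T
    d=np.array([(px[0]-f["cx"])/f["fx"],(px[1]-f["cy"])/f["fy"]]); u=d.copy()
    for _ in range(20): u=d/(1+f["k1"]*(u@u))
    return T[:3,3],T[:3,:3]@np.array([u[0],u[1],1])
def at_z(f,px,z,T=None):
    o,d=ray(f,px,T); return o+d*(z-o[2])/d[2]
def proj(f,p,T=None):
    T=np.array(f["cam_to_world"]) if T is None else T
    c=np.linalg.inv(T)@np.r_[p,1]; u=c[:2]/c[2]; u=u*(1+f["k1"]*(u@u))
    return np.array([u[0]*f["fx"]+f["cx"],u[1]*f["fy"]+f["cy"]])
def save(f,n): cv2.imwrite(f"pics/{n}.png",cv2.cvtColor(np.asarray(f["img"]),cv2.COLOR_RGB2BGR))
def wristT(f,s):
    T=np.eye(4);T[:3,:3]=R.from_rotvec(s["eef_rot"]).as_matrix();T[:3,3]=s["position"]
    return T@np.array(f["T_tool_cam"])
def down(yaw):  # tool y axis closing direction at angle: tool x=(cos,sin), z down
    return (R.from_euler('z',yaw)*R.from_rotvec([np.pi,0,0])).as_rotvec()
E
python3 - <<'E'
from h import *
for c in("top","scene"):
    f=grab_frame(c);save(f,c+"0")
    print(c,np.round(f["cam_to_world"],3).tolist(),f["fx"],f["k1"])
    for n in "bin scoop scoop_grip knob1 caddy well well_seat pocket1 pocket2 pocket3 cover strap1 grease_tin screwdriver wrench tape_roll".split():
        z={"scoop_grip":.097,"well_seat":.062,"pocket1":.005,"pocket2":.005,"pocket3":.005,"well":.005,"cover":.062,"knob1":.015}.get(n,0)
        o=[]
        for r in tip_of(c,n): o.append((round(r["score"],2),np.round(r["centre"]).tolist(),np.round(at_z(f,r["centre"],z)[:2],3).tolist()))
        print(n,o)
s=get_state();print(s)
E
```

```text
pics
top [[0.018, -0.992, 0.122, 0.379], [-1.0, -0.019, -0.007, 0.021], [0.009, -0.122, -0.993, 1.181], [0.0, 0.0, 0.0, 1.0]] 392.9181893627617 -0.014530096194539438
bin [(0.75, [218.0, 183.0], [0.577, 0.326])]
scoop [(0.92, [210.0, 162.0], [0.64, 0.351]), (0.75, [225.0, 300.0], [0.23, 0.289])]
scoop_grip [(0.56, [201.0, 158.0], [0.629, 0.352]), (0.55, [216.0, 302.0], [0.235, 0.291]), (0.26, [224.0, 200.0], [0.512, 0.28])]
knob1 [(0.64, [214.0, 213.0], [0.484, 0.328]), (0.55, [223.0, 187.0], [0.561, 0.304]), (0.52, [237.0, 190.0], [0.554, 0.265]), (0.48, [230.0, 206.0], [0.504, 0.282]), (0.38, [221.0, 198.0], [0.528, 0.31])]
caddy [(0.88, [376.0, 168.0], [0.633, -0.156])]
well []
well_seat []
pocket1 [(0.94, [381.0, 168.0], [0.63, -0.171]), (0.9, [417.0, 168.0], [0.634, -0.281]), (0.77, [398.0, 169.0], [0.628, -0.223]), (0.73, [270.0, 131.0], [0.741, 0.171])]
pocket2 [(0.94, [381.0, 168.0], [0.63, -0.171]), (0.9, [417.0, 168.0], [0.634, -0.281]), (0.77, [398.0, 169.0], [0.628, -0.223]), (0.73, [270.0, 131.0], [0.741, 0.171])]
pocket3 [(0.94, [381.0, 168.0], [0.63, -0.171]), (0.9, [41
[... 2505 characters left out ...]
.7, 'q': array([-1.44317965e+00,  3.26222826e-01, -1.92578135e-01,  1.05200079e+00,
        8.02566805e-06,  1.43663939e+00]), 'joint_velocities': array([ 5.04146480e-04, -1.27359573e-05,  9.84884489e-04,  4.30242616e-05,
       -1.91338476e-04,  2.30232354e-04]), 'tau': array([ 1.54779304e-04, -4.43321013e+01,  2.62755185e+01,  1.12630481e-03,
        1.63063368e-05,  1.17438790e-05]), 'position': array([ 0.14237661, -0.53128052,  0.23127671]), 'eef_rot': array([-3.11471583e+00, -4.10019292e-01, -1.26344541e-05]), 'contact_force': array([-0.13828099, -0.80730633, -0.86782718]), 'wrist_torque': array([0.006494  , 0.03451784, 0.02073619]), 'grasp_force': 0.0, 'finger_gap': 0.9990752253888278}
```

```bash
python3 - <<'E'
import cv2
a=cv2.imread("pics/top0.png")[90:330,120:520];cv2.imwrite("pics/top0c.png",cv2.resize(a,(800,480),interpolation=cv2.INTER_CUBIC))
E
```

```text
(no output)
```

View pics/top0c.png

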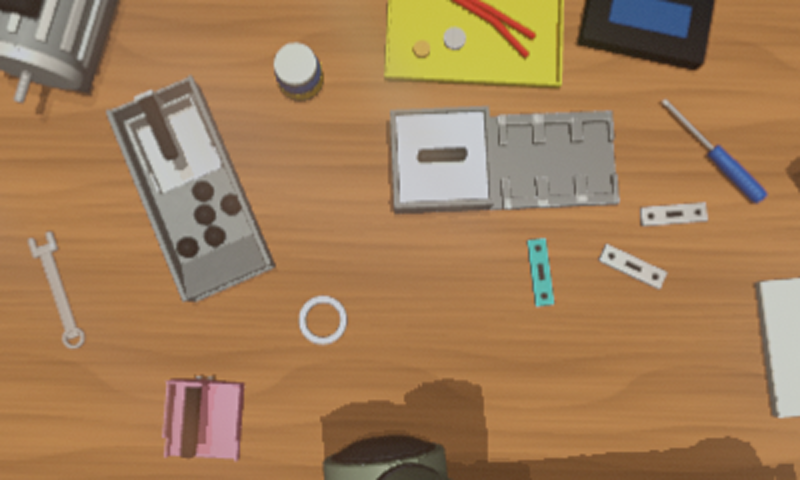

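View pics/scene0.png

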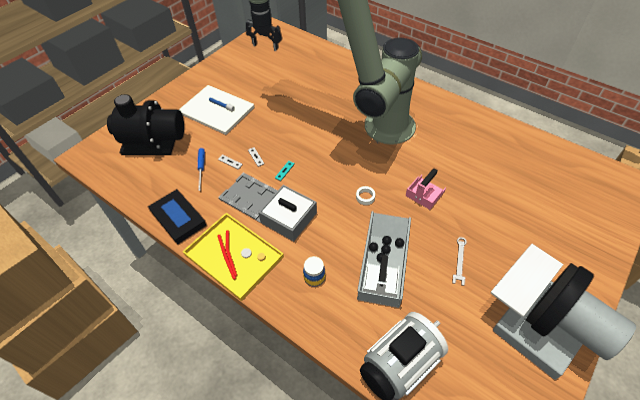

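The top view shows five knobs in the bin, the scoop at the bin's rear, two steel straps (around 459,199 and 438,224), a turquoise decoy at 393,228 and a pink decoy at 225,300. Next I take wrist views and fit outlines.

```bash
cat >> h.py <<'E'
from scipy.optimize import minimize
box=lambda x0,x1,y0,y1,z0,z1:[(x,y,z) for x in(x0,x1) for y in(y0,y1) for z in(z0,z1)]
M=dict(bin=box(-.157,.145,-.066,.066,.06,.0601)+box(-.101,.145,-.066,.066,0,.001),
 caddy=box(-.072,.072,.026,.17,0,.068)+box(-.072,.072,-.17,.026,0,.014),
 strap1=box(-.05,.05,-.014,.014,0,.008),
 cover=box(-.0635,.0635,-.0635,.0635,0,.006)+box(-.009,.009,-.035,.035,.03,.0301))
def hull(f,T,P): return cv2.convexHull(np.array([proj(f,p,T) for p in P],np.float32))
def mhull(m):
    m=cv2.morphologyEx(np.asarray(m).astype(np.uint8),cv2.MORPH_OPEN,np.ones((3,3)))
    n,l,s,_=cv2.connectedComponentsWithStats(m); m=(l==1+np.argmax(s[1:,4])).astype(np.uint8)
    c=max(cv2.findContours(m,cv2.RETR_EXTERNAL,cv2.CHAIN_APPROX_NONE)[0],key=len)
    return cv2.convexHull(c).astype(np.float32)
def hull_pick(cam,f,T,name,xy):  # silhouette nearest to projected xy
    r=silhouettes(cam,name)
    if not r: return None
    p=proj(f,[xy[0],xy[1],.02],T); b=min(r,key=lambda a:np.hypot(*(np.array(a["centre"])-p)))
    if np.hypot(*(np.array(b["centre"])-p))>60: return None
    h=mhull(b["mask"])
    e=h.reshape(-1,2)
    if e.min()<2 or e[:,0].max()>637 or e[:,1].max()>397: return None
    return h
def fit(views,name,x0,z=0,pts=None):  # views: list (f,T,hull)
    P=np.array(pts or M[name])
    def cost(v):
        c,s=np.cos(v[2]),np.sin(v[2]); Q=np.c_[v[0]+c*P[:,0]-s*P[:,1],v[1]+s*P[:,0]+c*P[:,1],P[:,2]+z]
        t=0
        for f,T,h in views:
            g=hull(f,T,Q); a,b=cv2.contourArea(g),cv2.contourArea(h); i,_=cv2.intersectConvexConvex(g,h); t+=1-i/(a+b-i)
        return t/len(views)
    best=min((minimize(cost,x0+np.array([0,0,d]),method="Nelder-Mead",options=dict(initial_simplex=x0+np.array([0,0,d])+np.array([[0,0,0],[.02,0,0],[0,.02,0],[0,0,.2]]),xatol=1e-4,fatol=1e-5)) for d in(0,.25,-.25)),key=lambda r:r.fun)
    return np.round(best.x,4),round(best.fun,3)
def Tcw(f): return np.array(f["cam_to_world"])
E
python3 - <<'E'
from h import *
print(ik([.55,-.2,.38],down(0)), ik([.55,-.2,.38],down(np.pi)))
f0=grab_frame("top")
xs=dict(bin=[.577,.326,.35],caddy=[.625,-.14,0.])
for n,x in xs.items():
    V=[]
    for c in("top","scene"):
        f=f0 if c=="top" else grab_frame(c); h=hull_pick(c,f,Tcw(f),n,x)
        if h is not None: V.append((f,Tcw(f),h)); print(n,c,fit(V[-1:],n,np.array(x)))
    print(n,fit(V,n,np.array(x)))
q=ik([.52,-.2,.40],down(0)); print(q)
movep([.52,-.2,.40],down(0))
s=get_state();f=grab_frame("wrist");T=wristT(f,s);save(f,"w1");print(np.round(f["T_tool_cam"],3).tolist(),f["fx"],f["k1"],s["clock"])
h=hull_pick("wrist",f,T,"caddy",[.625,-.14]); 
if h is not None: print("w caddy",fit([(f,T,h)],"caddy",np.array([.625,-.14,0])))
for n in("strap1","pocket1","cover"): 
    print(n,[(round(r["score"],2),np.round(r["centre"]).tolist(),np.round(at_z(f,r["centre"],.062 if n=="cover" else .004,T)[:2],3).tolist()) for r in tip_of("wrist",n)])
E
```

```text
[-0.47486634  0.350833    0.21716349  1.43712682  0.          2.66672631] [-0.47486634  0.350833    0.21716349  1.43712682  0.         -0.47486634]
bin top (array([0.5689, 0.3249, 0.4303]), np.float64(0.053))
bin scene (array([0.5688, 0.3277, 0.4362]), np.float64(0.038))
bin (array([0.5693, 0.3266, 0.4371]), np.float64(0.046))
caddy top (array([ 0.6224, -0.1414,  0.0569]), np.float64(0.02))
caddy scene (array([ 0.6207, -0.1396,  0.0613]), np.float64(0.062))
caddy (array([ 0.6222, -0.1399,  0.0576]), np.float64(0.043))
[-0.49966542  0.29386839  0.1867684   1.46369634  0.          2.64192723]
[[-0.0, -0.96, -0.28, 0.07], [1.0, -0.0, -0.001, -0.001], [0.001, -0.28, 0.96, -0.141], [0.0, 0.0, 0.0, 1.0]] 345.867072074427 -0.06378687965716513 3.9667
w caddy (array([ 0.6198, -0.1391,  0.0594]), np.float64(0.012))
strap1 [(0.95, [399.0, 183.0], [0.465, -0.331]), (0.7, [316.0, 191.0], [0.452, -0.198]), (0.57, [125.0, 233.0], [0.379, 0.126])]
pocket1 [(0.85, [375.0, 75.0], [0.628, -0.285]), (0.77, [332.0, 76.0], [0.626, -0.222]), (0.55, [293.0, 79.0], [0.623, -0.165])]
cover [(0.82, [198.0, 84.0], [0.614, -0.042]), (0.49, [290.0, 78.0], [0.62, -0.165])]
```

View pics/w1.png

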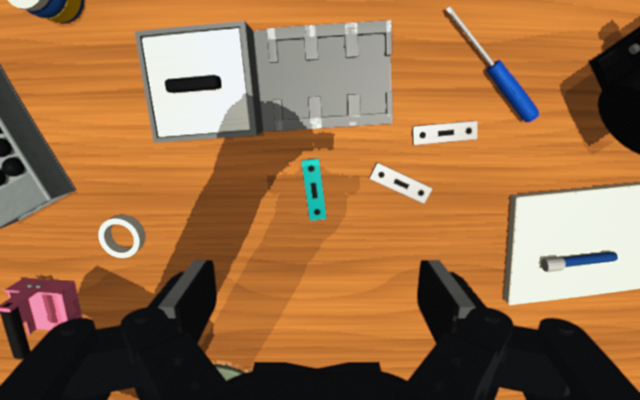

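The wrist view shows the caddy (137–392, 22–140), the cover bar at (193,83), two white straps (445,132 and 400,183) and the turquoise one at (313,190). Caddy fit error is 1%. Now I remove the cover and look into the bin.

```bash
cat >> h.py <<'E'
CAD=np.array([.620,-.139]);CY=.059
def cad(x,y): return CAD+np.array([np.cos(CY)*x-np.sin(CY)*y,np.sin(CY)*x+np.cos(CY)*y])
WELL=cad(0,.098)
def best_yaw(xy,z,yaw):
    o=[(abs(q[5]),y) for y in(yaw,yaw+np.pi,yaw-np.pi) if (q:=ik([*xy,z],down(y))) is not None and abs(q[5])<2.9]
    return min(o)[1]
E
python3 - <<'E'
from h import *
y=best_yaw(WELL,.16,CY+np.pi/2)
movep([*WELL,.16],down(y)); move_l([*WELL,.072],.15); grab(60)
s=get_state();print(s["position"],s["finger_gap"],s["grasp_force"])
z0=s["position"][2]; 
move_l([*s["position"][:2],.17],.2); print(get_state()["finger_gap"])
d=np.array([.45,-.01])
move_l([*d,.12],.25,rot=down(y))
print(move_l([*d,z0-.062+.0],.1,until_force=5)); print(get_state()["position"])
let_go(); move_l([*d,.12],.3)
b=np.array([.54,.31]); yb=best_yaw(b,.40,.437); print("yb",yb)
movep([*b,.42],down(yb))
s=get_state();f=grab_frame("wrist");T=wristT(f,s);save(f,"w2");print(s["clock"])
h=hull_pick("wrist",f,T,"bin",[.57,.326])
if h is not None: print("bin",fit([(f,T,h)],"bin",np.array([.569,.3266,.437])))
for n in("scoop","scoop_grip","knob1"):
  print(n,[(round(r["score"],2),np.round(r["centre"]).tolist(),np.round(at_z(f,r["centre"],dict(scoop=.004,knob1=.018,scoop_grip=.097)[n],T)[:2],3).tolist()) for r in tip_of("wrist",n)])
E
```

```text
[ 0.61458541 -0.04118904  0.07250726] 0.19579473577216935 59.42699432373047
0.1971603633025096
True
[ 0.44933996 -0.00992913  0.0105082 ]
yb -2.7045926535897933
12.1667
bin (array([0.5708, 0.3271, 0.4314]), np.float64(0.035))
scoop [(0.91, [320.0, 213.0], [0.635, 0.361])]
scoop_grip [(0.88, [318.0, 226.0], [0.628, 0.354]), (0.66, [316.0, 122.0], [0.497, 0.291])]
knob1 [(0.75, [321.0, 122.0], [0.497, 0.299]), (0.62, [318.0, 140.0], [0.524, 0.306]), (0.58, [343.0, 122.0], [0.483, 0.329]), (0.58, [290.0, 140.0], [0.542, 0.267]), (0.53, [312.0, 163.0], [0.561, 0.313])]
```

View pics/w2.png

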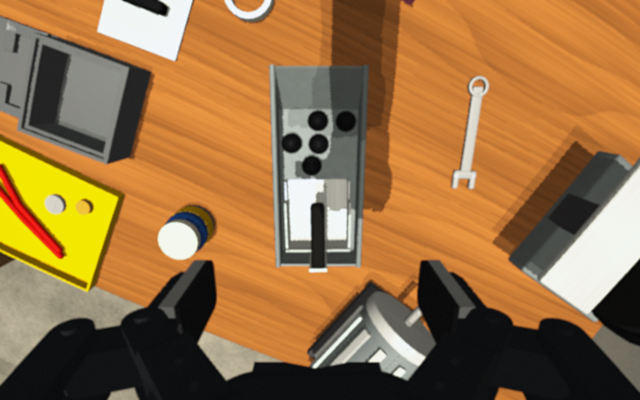

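The wrist view shows the well open and empty, the cover on the bench, five knobs in the bin at (318,121), (346,121), (291,143), (318,143), (312,165), and the scoop behind them, its handle along column 318. Next, check reachability for the scooping and pouring poses.

```bash
cat >> h.py <<'E'
BIN=np.array([.5708,.3271]);BY=.4314
def binp(x,y): return BIN+np.array([np.cos(BY)*x-np.sin(BY)*y,np.sin(BY)*x+np.cos(BY)*y])
FLIP=np.pi; GH=.074
def srot(yaw,p): return R.from_euler('z',yaw)*R.from_euler('y',p)
def spose(ref,refpt,yaw,p,gx=0.,gh=None):
    "TCP pose that puts scoop-frame point refpt at world ref; grip at (gx,0,gh) of scoop"
    S=srot(yaw,p); g=np.array([gx,0,GH if gh is None else gh])
    t=np.array(ref)+S.apply(g-np.array(refpt))
    return t,(S*R.from_rotvec([np.pi,0,0])*R.from_euler('z',FLIP)).as_rotvec()
LIP=[-.055,0,0];REAR=[.055,0,0]
E
python3 - <<'E'
from h import *
def t(name,*a):
    p,r=spose(*a); q=ik(p,r); print(name,np.round(p,3),None if q is None else np.round(q,2))
for p in(0,.2,.35,.5):
    t(("bin",p),[*binp(.013,0),.006],REAR,BY,p)
    t(("up",p),[*binp(.013,0),.12],REAR,BY,p)
    t(("well up",p),[*cad(.02,.098),.12],LIP,CY,p)
for y in (CY,CY-.3,CY+.3):
  for p in(-.3,-.6,-.9,-1.1): t(("pour",y,p),[*cad(.02,.098),.072],LIP,y,p)
E
```

```text
('bin', 0) [0.533 0.31  0.08 ] [ 0.41  0.58 -0.21  0.79 -0.   -0.02]
('up', 0) [0.533 0.31  0.194] [ 0.41  0.47 -0.07  1.03 -0.   -0.02]
('well up', 0) [ 0.689 -0.037  0.194] [-0.16  0.61  0.17  1.13  0.   -0.22]
('bin', 0.2) [0.547 0.316 0.089] [ 0.41  0.75  0.12  1.14 -0.   -0.02]
('up', 0.2) [0.547 0.316 0.203] [ 0.41  0.67  0.27  1.37 -0.   -0.02]
('well up', 0.2) [ 0.703 -0.036  0.182] [-0.14  0.84  0.54  1.47 -0.04 -0.19]
('bin', 0.35) [0.559 0.322 0.094] [ 0.41  0.9   0.4   1.42 -0.01 -0.02]
('up', 0.35) [0.559 0.322 0.208] [ 0.41  0.84  0.57  1.65 -0.01 -0.02]
('well up', 0.35) [ 0.711 -0.035  0.171] [-0.13  1.06  0.92  1.77 -0.06 -0.17]
('bin', 0.5) [0.571 0.327 0.097] [ 0.41  1.1   0.76  1.73 -0.01 -0.02]
('up', 0.5) [0.571 0.327 0.211] [ 0.41  1.08  1.    1.99 -0.01 -0.02]
('well up', 0.5) [ 0.718 -0.035  0.159] None
('pour', 0.059, -0.3) [ 0.665 -0.038  0.159] [-0.2   0.39 -0.34  0.54  0.08 -0.25]
('pour', 0.059, -0.6) [ 0.638 -0.04   0.164] [-0.26  0.23 -0.74  0.02  0.18 -0.27]
('pour', 0.059, -0.9) [ 0.61  -0.041  0.161] [-0.34  0.25 -1.11 -0.64  0.31 -0.26]
('pour', 0.059, -1.1) [ 0.593 -0.042  0.155] None
('pour', -0.241, -0.3) [ 0.664 -0.047  0.159] [-0.17  0.39 -0.35  0.53 -0.02  0.07]
('pour', -0.241, -0.6) [ 0.638 -0.041  0.164] [-0.16  0.23 -0.74 -0.   -0.05  0.07]
('pour', -0.241, -0.9) [ 0.611 -0.034  0.161] [-0.14  0.26 -1.11 -0.7  -0.08  0.07]
('pour', -0.241, -1.1) [ 0.594 -0.03   0.155] None
('pour', 0.359, -0.3) [ 0.663 -0.029  0.159] [-0.23  0.41 -0.32  0.6   0.17 -0.57]
('pour', 0.359, -0.6) [ 0.638 -0.039  0.164] [-0.36  0.27 -0.67  0.16  0.38 -0.62]
('pour', 0.359, -0.9) [ 0.612 -0.048  0.161] [-0.51  0.27 -0.98 -0.37  0.64 -0.63]
('pour', 0.359, -1.1) [ 0.596 -0.054  0.155] [-0.61  0.43 -1.15 -0.85  0.82 -0.58]
```

```bash
cat >> h.py <<'E'
def sgo(ref,pt,yaw,p,v=.12,gx=0.,gh=None,**k):
    t,r=spose(ref,pt,yaw,p,gx,gh); return move_l(t,v,rot=r,**k)
E
python3 - <<'E'
from h import *
g=binp(.067,.0015)
t,r=spose([*g,.2],[0,0,GH],BY,0); movep(t,r)
move_l([*g,.079],.15); grab(100)
s=get_state();print(s["position"],s["finger_gap"],s["grasp_force"],s["contact_force"])
gh=s["position"][2]-.004; print("gh",gh)
c=get_state()["contact_force"]
# sweep forward, scoop-origin x relative to the gripped pose
x=.067
print(sgo([*binp(.03,.001),.0045],[0,0,0],BY,0,.08,gh=gh,until_force=30))
print(sgo([*binp(-.038,0),.0045],[0,0,0],BY,0,.08,gh=gh,until_force=30))
s=get_state();print(s["position"],s["contact_force"]-c,s["clock"])
d=s["position"][:2]-BIN; print("bin x",d@[np.cos(BY),np.sin(BY)],"y",d@[-np.sin(BY),np.cos(BY)])
f=grab_frame("wrist");save(f,"w3")
E
```

```text
[0.63133559 0.35649592 0.07957477] 0.21419263778155256 98.73105883598328 [-0.51577985  0.25223156  4.0361213 ]
gh 0.07557477270233415
False
False
[0.53652666 0.31130454 0.07987129] [ 0.44950359  0.07747284 -8.79917705] 16.5667
bin x -0.03773801991032469 y -1.7138755548079932e-05
```

View pics/w3.png

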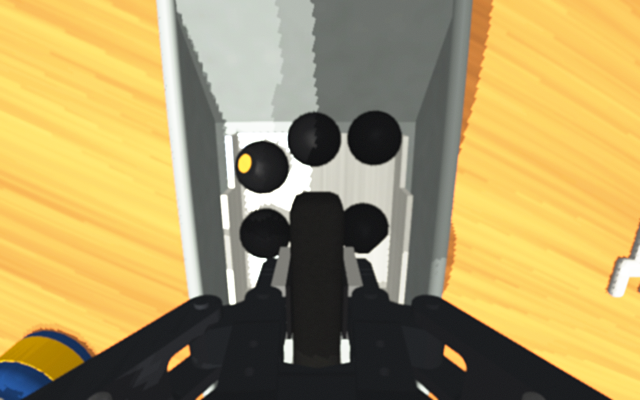

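All five knobs are over the pan (two at the rear, three near the lip at row ~135, with the slope's foot at row ~122). Next: tilt back about the rear edge, lift and check.

```bash
python3 - <<'E'
from h import *
gh=.0756
for p in(.1,.2,.32):
    sgo([*binp(-.040+.055+.003,0),.006],REAR,BY,p,.05,gh=gh)
sleep(.3)
sgo([*binp(.02,0),.12],REAR,BY,.32,.12,gh=gh)
s=get_state();print(s["finger_gap"],s["clock"],s["contact_force"])
f=grab_frame("wrist");save(f,"w4")
E
```

```text
0.214564947427609 19.0917 [ 0.62605853  0.99685577 -3.98474881]
```

View pics/w4.png

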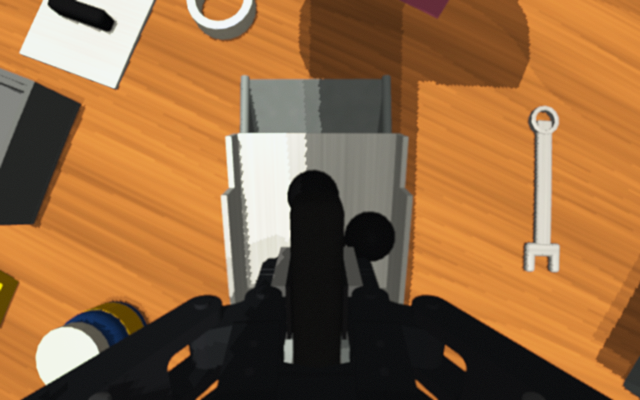

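```bash
python3 - <<'E'
from h import *
gh=.0756
W=cad(.025,.098)
sgo([*W,.15],LIP,CY,.30,.18,gh=gh)
sgo([*W,.12],LIP,CY,.05,.08,gh=gh)
sgo([*W,.078],LIP,CY,-.15,.06,gh=gh)
for p in(-.3,-.45,-.6,-.75,-.9): 
    sgo([*W,.068],LIP,CY,p,.04,gh=gh); sleep(.1)
sleep(.5)
print(get_state()["clock"],get_state()["finger_gap"])
sgo([*W,.16],LIP,CY,-.9,.15,gh=gh); sgo([*W,.2],LIP,CY,0,.2,gh=gh)
f=grab_frame("top");save(f,"t2"); a=cv2.imread("pics/t2.png")[100:260,160:480]
cv2.imwrite("pics/t2c.png",cv2.resize(a,(800,400)))
s=get_state();f=grab_frame("wrist");save(f,"w5")
print([(round(r["score"],2),np.round(r["centre"]).tolist()) for r in spot_in("wrist","knob1")],[(round(r["score"],2),np.round(r["centre"]).tolist()) for r in spot_in("top","knob1")])
E
```

```text
26.475 0.21682564288987424
[(0.87, [273.0, 55.0]), (0.76, [336.0, 79.0]), (0.72, [326.0, 57.0]), (0.72, [322.0, 123.0]), (0.61, [357.0, 51.0]), (0.54, [494.0, 222.0])] [(0.31, [404.0, 171.0])]
```

View pics/t2c.png

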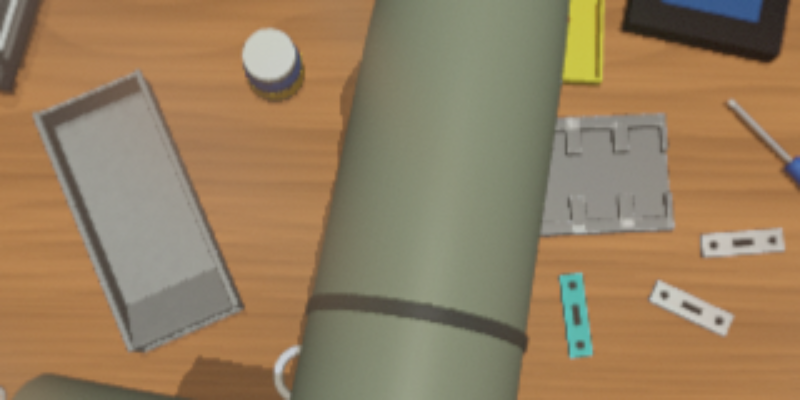

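View pics/w5.png

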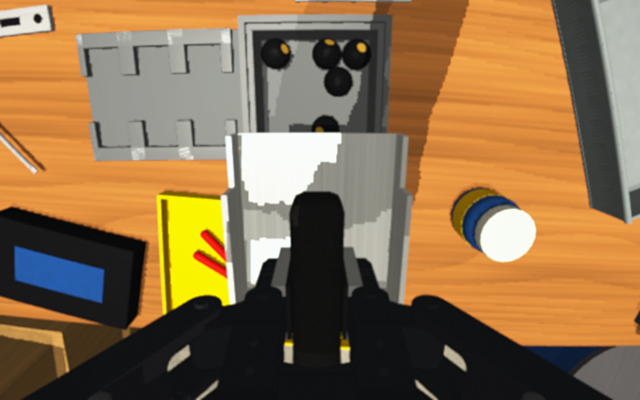

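All five knobs are in the well (273,53; 326,52; 357,53; 338,81; 325,124), and the bin and scoop are empty. I'll put the scoop back in the bin, then look at the cover.

```bash
python3 - <<'E'
from h import *
gh=.0756
sgo([*binp(.02,0),.13],[0,0,0],BY,0,.25,gh=gh)
sgo([*binp(.02,0),.02],[0,0,0],BY,0,.15,gh=gh)
print(sgo([*binp(.02,0),.002],[0,0,0],BY,0,.03,gh=gh,until_force=4))
print(get_state()["position"]); let_go()
s=get_state(); move_l([*s["position"][:2],.2],.25)
c=[.45,-.01]; y=best_yaw([.40,-.01],.35,0); 
movep([.42,-.01,.40],down(y)); s=get_state();f=grab_frame("wrist");T=wristT(f,s);save(f,"w6");print(s["clock"],y)
h=hull_pick("wrist",f,T,"cover",c)
if h is not None: print("cover",fit([(f,T,h)],"cover",np.array([*c,CY])))
print([np.round(at_z(f,r["centre"],0,T)[:2],3) for r in tip_of("wrist","cover")])
f=grab_frame("top");
for n in("cover","strap1"):
  print(n,[(round(r["score"],2),np.round(at_z(f,r["centre"],0)[:2],3).tolist()) for r in tip_of("top",n)])
E
```

```text
True
[0.58870399 0.33548076 0.07958647]
35.175 3.141592653589793
cover (array([ 0.4473, -0.0101,  0.0552]), np.float64(0.022))
[array([ 0.448, -0.013]), array([0.593, 0.346])]
cover [(0.55, [0.468, -0.344])]
strap1 [(0.7, [0.547, -0.404]), (0.52, [0.472, -0.346]), (0.51, [0.754, 0.166])]
```

View pics/w6.png

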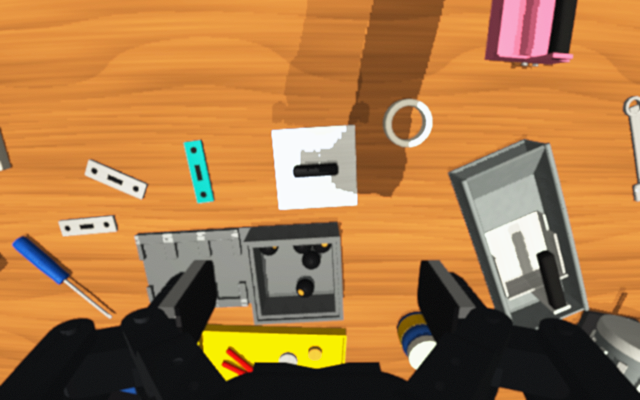

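The cover lies where I set it (315,168), the scoop stands in the bin (525,260) and all is still. Now I pick up the cover with the same grip and return it to the same tool pose.

```bash
python3 - <<'E'
from h import *
d=[.4493,-.0099]; y=best_yaw(WELL,.16,CY+np.pi/2); W=[.6146,-.0412]
movep([*d,.10],down(y)); move_l([*d,.0115],.15); grab(60)
s=get_state();print(s["position"],s["finger_gap"]); gx=s["position"][:2]-d
move_l([*d,.15],.2); move_l([*W,.15],.2); move_l([*W,.085],.12)
b=get_state()["contact_force"]
print(move_l([*W,.062],.02,until_force=15)); s=get_state();print(s["position"],s["contact_force"]-b); sleep(.4)
print(get_state()["contact_force"]-b)
let_go(); move_l([*W,.12],.15)
grab(20); b=get_state()["contact_force"]
print(move_l([*W,.085],.04,until_force=15)); s=get_state();print(s["position"],s["contact_force"]-b);sleep(.3);print(get_state()["contact_force"]-b)
move_l([*W,.13],.15); let_go()
m=[.51,-.30]; yy=best_yaw(m,.3,np.pi); movep([.46,-.30,.34],down(best_yaw(m,.3,0)))
s=get_state();f=grab_frame("wrist");T=wristT(f,s);save(f,"w7");print(s["clock"])
for r in silhouettes("wrist","strap1"):
    h=mhull(r["mask"]); e=h.reshape(-1,2); xy=at_z(f,r["centre"],.004,T)[:2]
    m=np.asarray(r["mask"]); col=np.median(np.asarray(f["img"])[m],0)
    u=cv2.minAreaRect(h); 
    bb=min((fit([(f,T,h)],"strap1",np.array([*xy,a])) for a in(0,.8,1.57,-.8)),key=lambda v:v[1])
    print(round(r["score"],2),np.round(xy,3),col,bb)
for n in("pocket1","cover"):
    print(n,[(round(r["score"],2),np.round(r["centre"]).tolist(),np.round(at_z(f,r["centre"],.062 if n=="cover" else .005,T)[:2],3).tolist()) for r in tip_of("wrist",n)])
E
```

```text
[ 0.44966838 -0.00997854  0.01196629] 0.19602327001820197
True
[ 0.61455873 -0.04120761  0.07397094] [-1.00645926  0.54092213  6.68809858]
[-0.94446535  0.58652137  7.41460942]
True
[ 0.61415291 -0.04113488  0.09207767] [-1.3918253   1.19369643  5.06759667]
[-1.20877544 -0.48603331  5.35031208]
47.65
0.97 [ 0.462 -0.335] [193. 182. 167.] (array([ 0.4641, -0.3338,  1.1447]), np.float64(0.049))
0.74 [ 0.545 -0.4  ] [226. 222. 210.] (array([ 0.5439, -0.3974,  1.7007]), np.float64(0.084))
0.62 [ 0.455 -0.195] [  7. 114. 104.] (array([ 0.4538, -0.1951,  0.1477]), np.float64(0.071))
pocket1 [(0.73, [368.0, 262.0], [0.621, -0.22]), (0.7, [406.0, 260.0], [0.618, -0.163]), (0.55, [331.0, 267.0], [0.629, -0.276])]
cover [(0.92, [499.0, 272.0], [0.609, -0.047])]
```

View pics/w7.png

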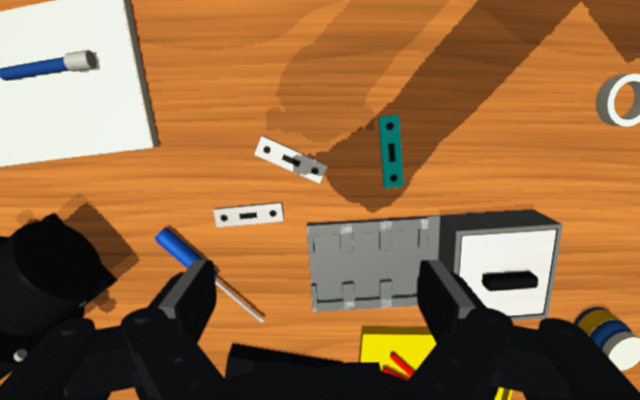

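The cover is seated: its bar top was touched at z 0.092, as expected. Straps are at (290,160) and (248,214), the pockets at (331–406, 262). Now I place the straps, with a close look before each grasp.

```bash
cat >> h.py <<'E'
def strap(xy,yaw,tgt,n):
    xy=np.array(xy)
    o=[]
    for a in(yaw-2*np.pi,yaw-np.pi,yaw,yaw+np.pi):
        for b in(CY-2*np.pi,CY-np.pi,CY,CY+np.pi):
            q1=ik([*xy,.16],down(a)); q2=ik([*tgt,.1],down(b))
            if q1 is None or q2 is None: continue
            o.append((abs(b-a)*.3+max(abs(q1[5]),abs(q2[5])),a,b))
    _,a,b=min(o)
    movep([*xy,.18],down(a)); s=get_state(); f=grab_frame("wrist");T=wristT(f,s);save(f,n)
    h=hull_pick("wrist",f,T,"strap1",xy)
    if h is not None:
        v,c=fit([(f,T,h)],"strap1",np.array([*xy,yaw])); print("close fit",v,c)
        if c<.12 and np.hypot(*(v[:2]-xy))<.05:
            xy=v[:2]; da=(v[2]-yaw+np.pi/2)%np.pi-np.pi/2; a+=da
    move_l([*xy,.06],.2,rot=down(a)); print("bench",move_l([*xy,.004],.08,until_force=8)); grab(60)
    s=get_state();print(s["position"],s["finger_gap"]); z0=s["position"][2]
    move_l([*xy,.08],.2); move_l([*tgt,.08],.15,rot=down(b)); print("gap",get_state()["finger_gap"])
    move_l([*tgt,z0+.014],.12); print(move_l([*tgt,z0+.004],.03,until_force=5)); print(get_state()["position"])
    let_go(); move_l([*tgt,.1],.2); print(get_state()["clock"])
E
python3 - <<'E'
from h import *
strap([.5439,-.3974],1.7007,cad(0,-.143),"s1")
E
```

```text
close fit [ 0.5446 -0.3967  1.6673] 0.034
bench False
[ 0.54501149 -0.3969614   0.00474928] 0.2941514161134432
gap 0.2979245187273937
True
[ 0.62908704 -0.28212804  0.00977622]
55.875
```

```bash
python3 - <<'E'
from h import *
strap([.4641,-.3338],1.1447,cad(0,-.081),"s2")
y=best_yaw([.5,-.2],.35,0)
movep([.55,-.19,.38],down(best_yaw([.55,-.19],.38,np.pi)))
s=get_state();f=grab_frame("wrist");T=wristT(f,s);save(f,"w8");print(s["clock"])
for n in("strap1","cover"):
  for r in silhouettes("wrist",n):
    h=mhull(r["mask"]); z=.005 if n=="strap1" else .062; xy=at_z(f,r["centre"],z+.004,T)[:2]
    v,c=min((fit([(f,T,h)],n,np.array([*xy,a]),z=z) for a in(0,.8)),key=lambda v:v[1])
    d=v[:2]-CAD; print(n,round(r["score"],2),v,c,"cad",np.round([d@[np.cos(CY),np.sin(CY)],d@[-np.sin(CY),np.cos(CY)]],4))
E
```

```text
close fit [ 0.4644 -0.3337  1.1361] 0.036
bench False
[ 0.46477885 -0.33396968  0.00470473] 0.29692042957992104
gap 0.29267361593864044
True
[ 0.62545662 -0.22016877  0.00972981]
64.7833
65.9083
strap1 0.72 [0.7605 0.1932 0.4827] 0.638 cad [0.1598 0.3233]
strap1 0.72 [ 0.6079 -0.4938  0.817 ] 0.305 cad [-0.033  -0.3535]
strap1 0.66 [ 0.4545 -0.1946  0.1251] 0.042 cad [-0.1685 -0.0457]
strap1 0.61 [ 0.6308 -0.2802  0.0487] 0.097 cad [ 0.0025 -0.1416]
strap1 0.59 [ 0.6241 -0.2181  0.0713] 0.038 cad [-0.0006 -0.0792]
cover 0.58 [ 0.613  -0.0414  0.0588] 0.012 cad [-0.0012  0.0978]
```

View pics/w8.png

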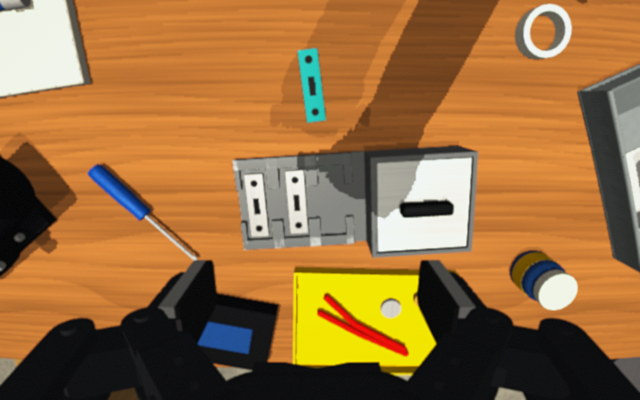

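Both straps lie in their pockets (257,205 and 295,203), and the cover is level in its rebate (425,202). I'll press the cover once more, firmly, take a last check and hand in.

```bash
python3 - <<'E'
from h import *
W=[.6135,-.0412]; y=best_yaw(WELL,.16,CY+np.pi/2)
movep([*W,.15],down(y)); grab(20); b=get_state()["contact_force"]
move_l([*W,.10],.1); print(move_l([*W,.080],.03,until_force=25)); sleep(.4); s=get_state();print(s["position"],s["contact_force"]-b)
move_l([*W,.15],.1); let_go()
movep([.50,.08,.42],down(best_yaw([.5,.08],.4,np.pi)))
s=get_state();f=grab_frame("wrist");T=wristT(f,s);save(f,"w9")
for n,x,z in(("cover",WELL,.062),("bin",BIN,0)):
    h=hull_pick("wrist",f,T,n,x)
    if h is not None: print(n,fit([(f,T,h)],n,np.array([*x,CY if n=="cover" else BY]),z=z))
d=[at_z(f,r["centre"],.004,T)[:2]-BIN for r in tip_of("wrist","scoop")]
print("scoop in bin",[np.round([v@[np.cos(BY),np.sin(BY)],v@[-np.sin(BY),np.cos(BY)]],3) for v in d],s["clock"])
E
```

```text
True
[ 0.61418845 -0.04130485  0.09206025] [-0.67771043  0.12737566  5.46936396]
cover (array([ 0.6126, -0.0411,  0.0605]), np.float64(0.025))
bin (array([0.5612, 0.3268, 0.4313]), np.float64(0.057))
scoop in bin [array([0.029, 0.003]), array([-0.183, -0.517])] 72.6
```

View pics/w9.png

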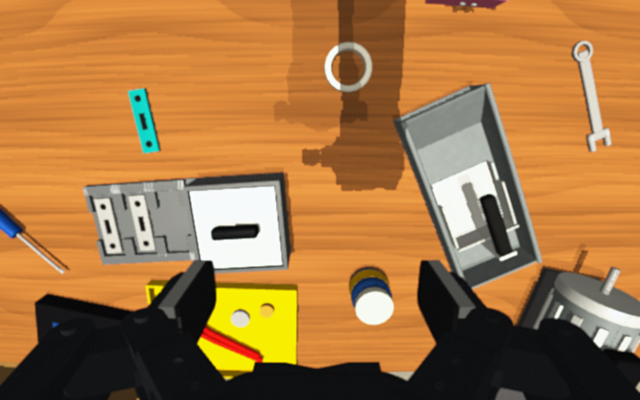

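The cover is seated (238,225), the straps are in their pockets, and the scoop stands in the empty bin. Handing in.

```bash
python3 -c "
from cell import *
print(sign_off())"
```

```text
the job is handed in; nothing more can be done
None
```

I handed the job in at about 73 s: all five knobs are in the well with the cover pressed down level, both straps lie in their own pockets, and the scoop stands in the empty bin.

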